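# Put mixed-up specimen vials back into their colour-coded cooling blocks

## Task

The four capped specimen vials have been put back into the wrong cooling blocks of the tray. Bring every vial into the block whose collar has the colour of its cap - the spare black-collared block is free for setting one aside on the way - and push each one fully home, down to the floor of the well. Keep the vials upright and leave the dropper bottle beside the tray where it stands.

Things in the scene. Friction and masses are not known exactly. Their poses are not given: they have to be found in the camera images.
- red_vial: Loose glass vial with a red screw cap: 17 mm in diameter, 66 mm tall (cap: top 12 mm, 17.6 mm wide), 17 g. Origin: centre of its underside; z up to the cap. Starts seated in a block of another colour. Sprung plungers in each well grip the glass: let go above, it drops in and stops about 10 mm short; 2 to 8 N, held or pressed on the cap, pushes it home; 1 to 4 N pulls it out.
- blue_vial: Loose glass vial with a blue screw cap: 17 mm in diameter, 66 mm tall (cap: top 12 mm, 17.6 mm wide), 17 g. Origin: centre of its underside; z up to the cap. Starts seated in a block of another colour. Sprung plungers in each well grip the glass: let go above, it drops in and stops about 10 mm short; 2 to 8 N, held or pressed on the cap, pushes it home; 1 to 4 N pulls it out.
- yellow_vial: Loose glass vial with a golden yellow screw cap: 17 mm in diameter, 66 mm tall (cap: top 12 mm, 17.6 mm wide), 17 g. Origin: centre of its underside; z up to the cap. Starts seated in a block of another colour. Sprung plungers in each well grip the glass: let go above, it drops in and stops about 10 mm short; 2 to 8 N, held or pressed on the cap, pushes it home; 1 to 4 N pulls it out.
- white_vial: Loose glass vial with a white (pale grey) screw cap: 17 mm in diameter, 66 mm tall (cap: top 12 mm, 17.6 mm wide), 17 g. Origin: centre of its underside; z up to the cap. Starts seated in a block of another colour. Sprung plungers in each well grip the glass: let go above, it drops in and stops about 10 mm short; 2 to 8 N, held or pressed on the cap, pushes it home; 1 to 4 N pulls it out.
- red_block: Fixed aluminium block, red collar on top, 58 x 58 x 40 mm: the place of the red-capped vial. Origin: centre of its underside, z up. Centred in its top a well: mouth 35 mm wide, a funnel 10 mm deep, then a slick bore 20.5 mm wide. Well floor 4 mm above the origin: a seated vial's top is 70 mm above it (30 mm show). Plungers 10 mm above the origin.
- blue_block: Fixed aluminium block, blue collar on top, 58 x 58 x 40 mm: the place of the blue-capped vial. Origin: centre of its underside, z up. Centred in its top a well: mouth 35 mm wide, a funnel 10 mm deep, then a slick bore 20.5 mm wide. Well floor 4 mm above the origin: a seated vial's top is 70 mm above it (30 mm show). Plungers 10 mm above the origin.
- yellow_block: Fixed aluminium block, golden yellow collar on top, 58 x 58 x 40 mm: the place of the yellow-capped vial. Origin: centre of its underside, z up. Centred in its top a well: mouth 35 mm wide, a funnel 10 mm deep, then a slick bore 20.5 mm wide. Well floor 4 mm above the origin: a seated vial's top is 70 mm above it (30 mm show). Plungers 10 mm above the origin.
- white_block: Fixed aluminium block, white (pale grey) collar on top, 58 x 58 x 40 mm: the place of the white-capped vial. Origin: centre of its underside, z up. Centred in its top a well: mouth 35 mm wide, a funnel 10 mm deep, then a slick bore 20.5 mm wide. Well floor 4 mm above the origin: a seated vial's top is 70 mm above it (30 mm show). Plungers 10 mm above the origin.
- spare_block: Like the coloured blocks, with the same well, but with a black collar; its well is free at the start and takes any vial. Fixed. Origin: centre of its underside, z up. All stand on the 2 mm floor of a steel tray, in two rows of three, centres 66 mm apart in a row, 69 mm between rows; the sixth is a plain aluminium blank with no well.
- dropper_bottle: Bystander: loose amber dropper bottle with a black rubber bulb, 33 mm wide, 102 mm tall, standing upright on the table beside the tray. Origin: centre of its underside, z up.
Not all that is in view belongs to the job. Leave any green look-alike of the white_block alone. Leave any green look-alike of the red_block alone.

How it is judged:
At the end, for the whole second after the job is handed in: Each vial stands in the block of its cap's colour: its underside within 8 mm of the block's centre sideways, no more than 4 mm above the floor of the well, within 0.2 rad (11 degrees) of upright, and at rest (under 20 mm/s) (horizontal distance between red_vial and red_block below 0.008 m and z of red_vial in the frame of red_block below 0.008 m and angle between each of red_vial, blue_vial, yellow_vial, white_vial's own z axis and vertical below 0.2 rad and linear speed of each of red_vial, blue_vial, yellow_vial, white_vial below 0.02 m/s and horizontal distance between blue_vial and blue_block below 0.008 m and z of blue_vial in the frame of blue_block below 0.008 m and horizontal distance between yellow_vial and yellow_block below 0.008 m and z of yellow_vial in the frame of yellow_block below 0.008 m and horizontal distance between white_vial and white_block below 0.008 m and z of white_vial in the frame of white_block below 0.008 m); the robot touches nothing.
It fails at once if the red vial is tipped over (more than 45 degrees from upright) (angle between red_vial's own z axis and vertical above 0.785 rad).
It fails at once if the blue vial is tipped over (more than 45 degrees from upright) (angle between blue_vial's own z axis and vertical above 0.785 rad).
It fails at once if the yellow vial is tipped over (more than 45 degrees from upright) (angle between yellow_vial's own z axis and vertical above 0.785 rad).
It fails at once if the white vial is tipped over (more than 45 degrees from upright) (angle between white_vial's own z axis and vertical above 0.785 rad).
It fails at once if the dropper bottle is knocked over or pushed more than 30 mm (angle between dropper_bottle's own z axis and vertical above 0.5 rad or distance of dropper_bottle from where it was at the start of the episode above 0.03 m).
It also fails if it takes over 128 s, if anything falls off the work surface, if the arm or the gripper's body presses on something with over 40 N, if the wrist force passes 120 N, or if a joint passes its speed limit or range.

## Robot

A 6-joint arm with a two-finger parallel gripper is mounted at the origin on a cart in front of the work surface, level with it; the furniture and walls round the work are solid. World frame = base frame: x ahead of the robot, y to its left, z up, the work surface at z = 0. Lengths are in m, angles in rad, forces in N, time in s.
With the tool pointing down it reaches from about 0.4 to 0.925 m from the base axis. Payload 12.5 kg.
Tool frame: the origin (TCP) lies midway between the tips of the shut fingers; the grasp point (between the pads) lies behind it (env.hold_point_z is the z of the grasp point in the tool frame, in m); z points along the fingers, y is the line along which they close (so a half turn about z gives the same grasp; the last joint's range is limited). The gripper opens to 95 mm and grips with 3 to 60 N. Pads are 20 mm wide; open, the fingers measure 119 mm over their backs; the gripper's body (75 mm by 180 mm) begins 59 mm behind the grasp point.
Start: joints at [-1.299, 0.491, 1.559, -0, 1.092, -0.106], TCP at [0.231, -0.581, 0.215] pointing down, gripper open.
Joint ranges: [-3.1, 3.1], [-0.84, 2.19], [0.05, 2.79], [-1.13, 4.28], [0.06, 2.93], [-2.69, 2.69]. Speed limits (rad/s): [2.22, 2.22, 2.79, 3.14, 3.14, 3.14].

## Interface

Orientations are given as a unit quaternion [x, y, z, w].
In Python, from workcell import env, capture gives the robot as it stands.
- The arm moves only by the tool apply_moves, never from a script. Its argument "commands" is a list of rows, each a list of 3 entries, a list of its own where there are three numbers: the opening, from 0 (shut) to 1 (fully open), then the shift along the world's x, y, z in m, then the turn, a rotation vector about the world's x, y, z in rad. In form: [[fingers, [tx, ty, tz], [rx, ry, rz]], ...]. A call has 1 to 8 rows; each row is the pose to reach, as a shift and turn from the pose commanded when the call began; what a row does not reach only later rows make up. A row lasts 1/12 s, in which the tool goes at most 41.7 mm and 7.16 degrees, less where a joint would pass 70% of its speed; a pose out of reach is approached as far as the arm can. A call with a gripper value outside its range is refused whole. The fingers move at their own pace and stop on an object; "squeeze" is the grip in N (left out, the last holds). Time passes only in rows, so rows that repeat a pose let the fingers close. It gives the time, the measured TCP pose, the force, the opening and the grip force at its end, in the units of the state.
- env.read_state(): the state, without advancing time (a new reading comes with each control period).
- capture(name): name is "scene" or "top" or "wrist"; returns a dict with "frame" (384x512x3 uint8, red, green, blue), "fov_y" (degrees; the focal length in pixels is half the picture's height over the tangent of half this angle, whatever the lens; pixels are square), "cx", "cy" (the principal point, pixels), "pose" (4x4, takes a point from camera to world coordinates). Camera axes: x right, y up, looking along -z (the intrinsics and any distortion apply to the point x, -y, -z); pixel columns grow to the right and rows downward; lengths in m; the calibration is good to about 2 mm. A picture is of the moment at which its call begins. There is no depth.
- env.close_job(): hands the job in; it is judged then, once.
The state is a dict: "clock": time; "joint_positions": joint angles; "qd": joint speeds; "joint_torque": joint torques, N m; "tool_pos": TCP position; "ee_rot": TCP orientation; "wrist_force": force on the tool from outside, world axes, zero at the start; "wrist_torque": the same for the moment, N m; "width": opening from 0.0 (shut) to 1.0 (fully open); "gripper_force": force on a finger pad.
Only numpy, scipy, OpenCV 4.12 (cv2) and the standard library are available. Lean on these libraries where they do the work, as an engineer would, in place of code of your own. Each camera call takes 0.05 s, during which the arm holds its last target. There are 200 camera calls.

## Working session

There is one attempt and no reset: what is moved stays moved. The work goes in short steps, Python scripts to look and compute and a tool call to move; the robot and the scene stay as the last step left them, time stands still between calls to the robot, and variables do not carry over. Pictures are saved under pics/ and viewed, at most 14 in all, crops included, and the job is handed in when it is done.

Besides the shell and the picture viewer there is one more tool, called by a JSON object that holds its "method" and its "body". apply_moves: Moves the arm, as the interface text tells. Its arguments: {"type":"object","properties":{"commands":{"type":"array"},"squeeze":{"type":"number"}},"required":["commands"]}

```bash
mkdir -p pics; python3 - <<'E'
from workcell import env,capture
import cv2,numpy as np
for n in("scene","top"):
    c=capture(n);cv2.imwrite(f"pics/{n}0.png",c["frame"][:,:,::-1]);print(n,c["fov_y"],c["cx"],c["cy"],[k for k in c]);print(np.round(c["pose"],4).tolist())
print(env.hold_point_z,env.read_state())
E
```

```text
scene 48.342192459253305 252.4809269098073 192.5927875250706 ['frame', 'fov_y', 'cx', 'cy', 'pose']
[[-0.8099, 0.3485, -0.4719, 0.1298], [-0.5862, -0.5111, 0.6286, 0.575], [-0.0221, 0.7857, 0.6182, 0.5716], [0.0, 0.0, 0.0, 1.0]]
top 55.06639893936037 253.25954573268334 192.89614336664815 ['frame', 'fov_y', 'cx', 'cy', 'pose']
[[-0.0102, 0.9907, -0.1355, 0.3989], [-0.9999, -0.0101, 0.001, 0.0287], [-0.0004, 0.1355, 0.9908, 0.877], [0.0, 0.0, 0.0, 1.0]]
-0.0188 {'clock': 0.1, 'joint_positions': array([-1.29860516e+00,  4.91510863e-01,  1.55942982e+00,  1.23486278e-06,
        1.09173070e+00, -1.05605667e-01]), 'qd': array([-6.43338371e-04, -1.80202994e-03, -1.93198399e-03, -3.64368221e-05,
       -1.30061455e-03,  5.90291483e-04]), 'joint_torque': array([ 3.51497685e-03, -6.13620615e+01, -2.58606005e+01,  6.94848737e-02,
        4.69934859e-02, -4.84195459e-05]), 'tool_pos': array([ 0.23049829, -0.5806818 ,  0.21409877]), 'ee_rot': array([ 9.82211593e-01,  1.87776715e-01, -4.43272935e-05, -5.37539475e-04]), 'wrist_force': array([-0.29133344, -0.13812706,  0.79542215]), 'wrist_torque': array([-0.02013143, -0.02388988, -0.01315008]), 'gripper_force': 0.0, 'width': 1.0009561630690804}
```

View pics/top0.png

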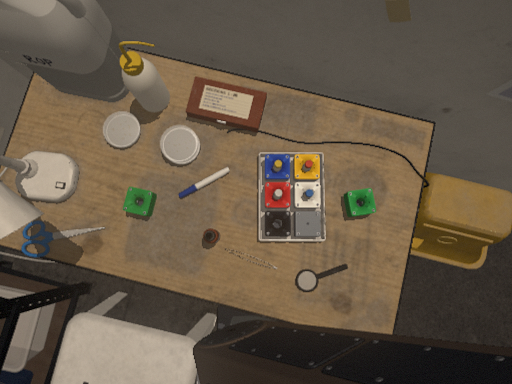

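View pics/scene0.png

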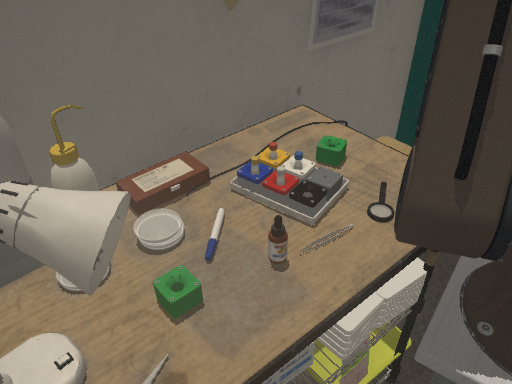

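The top view shows the tray with blue block (277,166) holding the yellow vial, yellow block (306,166) holding red, red block (277,194) holding white, white block (307,195) holding blue, spare (277,223), and the blank (308,224). The green look-alikes are at (140,202) and (360,203). The dropper is at (210,238).

```bash
cat > h.py <<'E'
import numpy as np,cv2
from workcell import env,capture
def f_of(c): return c["frame"].shape[0]/2/np.tan(np.radians(c["fov_y"])/2)
def ray(c,u,v,z):
    f=f_of(c);P=c["pose"];d=P[:3,:3]@np.array([(u-c["cx"])/f,-(v-c["cy"])/f,-1]);o=P[:3,3]
    return o+d*(z-o[2])/d[2]
def proj(c,p):
    f=f_of(c);P=c["pose"];q=P[:3,:3].T@(np.asarray(p)-P[:3,3]);return np.array([c["cx"]+f*q[0]/-q[2],c["cy"]-f*q[1]/-q[2]])
E
python3 - <<'E'
from h import *
c=capture("top");im=c["frame"]
cv2.imwrite("pics/crop0.png",cv2.resize(im[140:250,190:390],None,fx=4,fy=4,interpolation=cv2.INTER_CUBIC)[:,:,::-1])
for n,u,v in [("B",277,166.5),("Y",306.5,166.5),("R",277,194.5),("W",307.5,195),("S",277,223.5),("blank",308,224)]: print(n,ray(c,u,v,.042).round(4))
print("drop",ray(c,210,238,.09).round(3))
E
```

```text
B [ 0.5742 -0.0276  0.042 ]
Y [ 0.5735 -0.0958  0.042 ]
R [ 0.5089 -0.0264  0.042 ]
W [ 0.507  -0.0961  0.042 ]
S [ 0.4427 -0.0252  0.042 ]
blank [ 0.4409 -0.0952  0.042 ]
drop [0.411 0.121 0.09 ]
```

View pics/crop0.png

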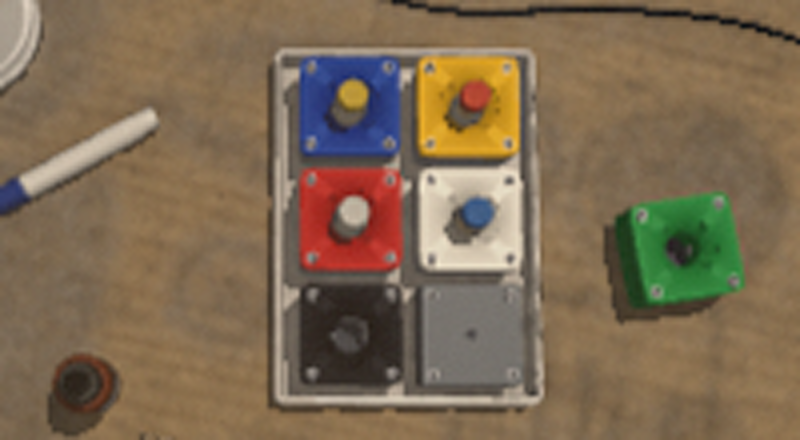

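The crop confirms the layout: yellow is in blue, red in yellow, white in red, blue in white, and the spare is empty. It is one 4-cycle, so I'll run yellow→spare, blue→blue, white→white, red→red, yellow→yellow. First I'll move over the tray.

{"method": "apply_moves", "body": {"commands": [[0.5, [0.035, 0.065, 0.01], [0, 0, -0.05]], [0.5, [0.07, 0.13, 0.02], [0, 0, -0.1]], [0.5, [0.105, 0.195, 0.03], [0, 0, -0.15]], [0.5, [0.14, 0.26, 0.04], [0, 0, -0.2]], [0.5, [0.14, 0.26, 0.04], [0, 0, -0.2]], [0.5, [0.14, 0.26, 0.04], [0, 0, -0.2]], [0.5, [0.14, 0.26, 0.04], [0, 0, -0.2]], [0.5, [0.14, 0.26, 0.04], [0, 0, -0.2]]]}}

```text
clock: 0.82
tool_pos: [0.3723, -0.3166, 0.2556]
ee_rot: [0.996, 0.09, 0.0, -0.0]
wrist_force: [0.6, 0.3, 0.6]
width: 0.521
gripper_force: 0.0
```

{"method": "apply_moves", "body": {"commands": [[0.5, [0.14, 0.26, 0.04], [0, 0, -0.195]], [0.5, [0.14, 0.26, 0.04], [0, 0, -0.195]], [0.5, [0.14, 0.26, 0.04], [0, 0, -0.195]], [0.5, [0.14, 0.26, 0.04], [0, 0, -0.195]], [0.5, [0.14, 0.26, 0.04], [0, 0, -0.195]], [0.5, [0.14, 0.26, 0.04], [0, 0, -0.195]], [0.5, [0.14, 0.26, 0.04], [0, 0, -0.195]], [0.5, [0.14, 0.26, 0.04], [0, 0, -0.195]]]}}

```text
clock: 1.48
tool_pos: [0.5124, -0.0572, 0.2953]
ee_rot: [1.0, -0.007, 0.001, -0.0]
wrist_force: [1.2, -0.4, -0.5]
width: 0.5
gripper_force: 0.0
```

```bash
python3 - <<'E'
from h import *
c=capture("wrist");cv2.imwrite("pics/w1.png",c["frame"][:,:,::-1]);s=env.read_state();print(s["tool_pos"],s["ee_rot"],s["clock"],s["width"],c["fov_y"],c["pose"].round(3).tolist())
for n,p in dict(B=(.574,-.027,.042),S=(.443,-.025,.042),W=(.507,-.096,.042)).items(): print(n,proj(c,p))
E
```

```text
[ 0.51224572 -0.05762661  0.29500732] [ 9.99976844e-01 -6.78568410e-03  4.90439277e-04 -1.62176803e-04] 1.5333 0.49770419490646706 65.80068822456514 [[-0.015, 0.97, 0.244, 0.579], [-1.0, -0.015, -0.003, -0.058], [0.0, -0.244, 0.97, 0.465], [0.0, 0.0, 0.0, 1.0]]
B [229.27752993 115.31921524]
S [230.88353138 205.53575193]
W [278.75237806 162.42442593]
```

View pics/w1.png

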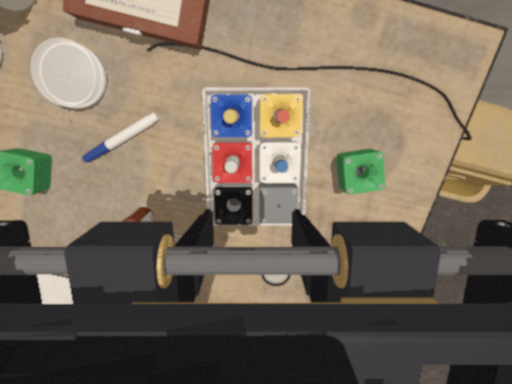

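Wrist view: blue collar at about (231,116), yellow (281,116), red (232,163), white (280,163), spare (234,206). These match the predictions to within about 3 px. I'll refine by segmentation and a grid fit.

```bash
python3 - <<'E'
from h import *
from scipy.optimize import least_squares
G={"B":(33,34.5),"Y":(33,-34.5)}
grid=dict(B=(.066,.0345),Y=(.066,-.0345),R=(0,.0345),W=(0,-.0345),S=(-.066,.0345),N=(-.066,-.0345))
guess=dict(B=(.574,-.027),Y=(.574,-.096),R=(.508,-.026),W=(.507,-.096))
for cam in("wrist","top"):
    if cam=="top": pass
    c=capture(cam);hsv=cv2.cvtColor(c["frame"],cv2.COLOR_RGB2HSV).astype(int);H,S,V=hsv[...,0],hsv[...,1],hsv[...,2]
    m=dict(B=(abs(H-114)<10)&(S>130)&(V>60),Y=(abs(H-22)<6)&(S>180)&(V>140),R=((H<6)|(H>174))&(S>160)&(V>100),W=(S<45)&(V>170))
    obs={}
    for k in m:
        u,v=proj(c,(*guess[k],.042)).round().astype(int);r=26
        M=np.zeros(H.shape,np.uint8);M[v-r:v+r,u-r:u+r]=m[k][v-r:v+r,u-r:u+r]
        n,l,st,ce=cv2.connectedComponentsWithStats(M);i=1+st[1:,4].argmax()
        x,y,w,h=st[i,:4]; obs[k]=(x+(w-1)/2,y+(h-1)/2); print(cam,k,st[i],ray(c,*obs[k],.042).round(4))
    def res(q):
        cs,sn=np.cos(q[2]),np.sin(q[2])
        return np.concatenate([proj(c,(q[0]+cs*grid[k][0]-sn*grid[k][1],q[1]+sn*grid[k][0]+cs*grid[k][1],.042))-obs[k] for k in obs])
    s=least_squares(res,[.508,-.061,0]);q=s.x;print(cam,q.round(4),s.fun.round(1))
    cs,sn=np.cos(q[2]),np.sin(q[2])
    for k,g in grid.items(): print(k,round(q[0]+cs*g[0]-sn*g[1],4),round(q[1]+sn*g[0]+cs*g[1],4))
E
```

```text
wrist B [ 211   95   40   41 1209] [ 0.5741 -0.0291  0.042 ]Traceback (most recent call last):
  File "<stdin>", line 14, in <module>
ValueError: attempt to get argmax of an empty sequence
```

```bash
cat > fit.py <<'E'
from h import *
from scipy.optimize import least_squares
grid=dict(B=(.066,.0345),Y=(.066,-.0345),R=(0,.0345),W=(0,-.0345),S=(-.066,.0345),N=(-.066,-.0345))
guess=dict(B=(.574,-.027),Y=(.574,-.096),R=(.508,-.026),W=(.507,-.096))
def fit(cam):
    c=capture(cam);hsv=cv2.cvtColor(c["frame"],cv2.COLOR_RGB2HSV).astype(int);H,S,V=hsv[...,0],hsv[...,1],hsv[...,2]
    m=dict(B=(abs(H-114)<12)&(S>120)&(V>50),Y=(abs(H-21)<8)&(S>170)&(V>130),R=((H<6)|(H>174))&(S>150)&(V>90),W=(S<60)&(V>150))
    obs={}
    for k in m:
        u,v=proj(c,(*guess[k],.042)).round().astype(int);r=24 if cam=="wrist" else 15
        M=np.zeros(H.shape,np.uint8);M[v-r:v+r,u-r:u+r]=m[k][v-r:v+r,u-r:u+r]
        n,l,st,ce=cv2.connectedComponentsWithStats(M)
        if n<2: print(k,"none",hsv[v-15:v+16:6,u-15]);continue
        x,y,w,h=st[1+st[1:,4].argmax(),:4]; obs[k]=(x+(w-1)/2,y+(h-1)/2); print(cam,k,w,h,ray(c,*obs[k],.042).round(4))
    def pos(q,g):
        cs,sn=np.cos(q[2]),np.sin(q[2]);return (q[0]+cs*g[0]-sn*g[1],q[1]+sn*g[0]+cs*g[1])
    s=least_squares(lambda q:np.concatenate([proj(c,(*pos(q,grid[k]),.042))-obs[k] for k in obs]),[.508,-.061,0])
    print(s.x.round(4),s.fun.round(1));print({k:np.round(pos(s.x,g),4).tolist() for k,g in grid.items()})
if __name__=="__main__":
    fit("wrist");fit("top")
E
python3 fit.py
```

```text
wrist B 41 42 [ 0.5736 -0.029   0.042 ]
Y none [[ 17  40 189]
 [ 21 136 240]
 [ 21 137 238]
 [ 21 137 238]
 [ 21 136 240]
 [ 21 119 239]]
wrist R 39 39 [ 0.5087 -0.0283  0.042 ]
wrist W 48 48 [ 0.507 -0.095  0.042]
[ 0.5075 -0.0618 -0.0225] [-0.2 -0.5 -0.7  0.3  0.9  0.2]
{'B': [0.5743, -0.0288], 'Y': [0.5727, -0.0978], 'R': [0.5083, -0.0273], 'W': [0.5067, -0.0963], 'S': [0.4423, -0.0258], 'N': [0.4407, -0.0948]}
B none [[15 49 52]
 [17 70 51]
 [14 60 55]
 [15 39 52]
 [15 64 56]
 [18 83 46]]
Y none [[ 15  90 108]
 [ 13  92 108]
 [ 13  87 109]
 [ 12  81 114]
 [ 14  88  98]
 [ 12  86  83]]
R none [[ 14  53  53]
 [ 15  44 178]
 [ 14  98  81]
 [ 13  87 103]
 [ 13  86 107]
 [ 12  85 102]]
W none [[12 89 83]
 [13 87 85]
 [13 85 78]
 [13 40 58]
 [13 32 56]
 [ 9 52 49]]Traceback (most recent call last):
  File "fit.py", line 20, in <module>
    fit("wrist");fit("top")
                 ~~~^^^^^^^
  File "fit.py", line 17, in fit
    s=least_squares(lambda q:np.concatenate([proj(c,(*pos(q,grid[k]),.042))-obs[k] for k in obs]),[.508,-.061,0])
    return func(*args, **kwargs)
    vector_fun = VectorFunction(
        fun_wrapped,
    ...<6 lines>...
        workers=workers
    )
    self._update_fun()
    ~~~~~~~~~~~~~~~~^^
    self.f = self.fun_wrapped(xp_copy(self.x))
             ~~~~~~~~~~~~~~~~^^^^^^^^^^^^^^^^^
    return np.atleast_1d(self.fun(x))
                         ~~~~~~~~^^^
    return self.f(x, *self.args, **self.kwargs)
           ~~~~~~^^^^^^^^^^^^^^^^^^^^^^^^^^^^^^
  File "fit.py", line 17, in <lambda>
    s=least_squares(lambda q:np.concatenate([proj(c,(*pos(q,grid[k]),.042))-obs[k] for k in obs]),[.508,-.061,0])
                             ~~~~~~~~~~~~~~^^^^^^^^^^^^^^^^^^^^^^^^^^^^^^^^^^^^^^^^^^^^^^^^^^^^^^
ValueError: need at least one array to concatenate
```

{"method": "apply_moves", "body": {"commands": [[0.5, [0.021, 0.011, -0.04], [0, 0, -0.007]], [0.5, [0.042, 0.022, -0.08], [0, 0, -0.007]], [0.5, [0.063, 0.033, -0.12], [0, 0, -0.007]], [0.5, [0.063, 0.033, -0.16], [0, 0, -0.007]], [0.5, [0.063, 0.033, -0.185], [0, 0, -0.007]], [0.5, [0.063, 0.033, -0.185], [0, 0, -0.007]], [0.5, [0.063, 0.033, -0.185], [0, 0, -0.007]], [0.5, [0.063, 0.033, -0.185], [0, 0, -0.007]]]}}

```text
clock: 2.35
tool_pos: [0.5741, -0.0292, 0.1115]
ee_rot: [1.0, -0.013, 0.001, 0.0]
wrist_force: [0.6, 0.0, 0.6]
width: 0.498
gripper_force: 0.0
```

```bash
python3 - <<'E'
from h import *
c=capture("wrist");s=env.read_state();print(s["tool_pos"],s["ee_rot"])
im=c["frame"].copy()
for k,p in dict(cap=(.574,-.028,.072),tcp=tuple(s["tool_pos"])).items():
    u=proj(c,p);print(k,u);cv2.circle(im,tuple(int(x) for x in u.round()),3,(255,0,255),1)
cv2.imwrite("pics/w2.png",im[:,:,::-1])
E
```

```text
[ 0.57437983 -0.02903801  0.11211954] [ 9.99917920e-01 -1.27051588e-02  1.61999432e-03  3.27158489e-04]
cap [249.8867664  204.28548744]
tcp [251.20756628 223.68202771]
```

View pics/w2.png

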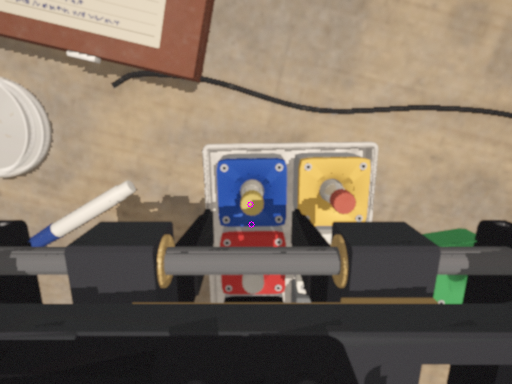

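The cap shows at about (252,204), within 1.5 mm of the prediction. The fingers straddle the collar, so I'll descend and grip.

{"method": "apply_moves", "body": {"commands": [[0.5, [0, 0, -0.025], [0, 0, 0]], [0.5, [0, 0, -0.05], [0, 0, 0]], [0.5, [0, 0, -0.064], [0, 0, 0]], [0.5, [0, 0, -0.064], [0, 0, 0]], [0, [0, 0, -0.064], [0, 0, 0]], [0, [0, 0, -0.064], [0, 0, 0]], [0, [0, 0, -0.064], [0, 0, 0]], [0, [0, 0, -0.064], [0, 0, 0]]], "squeeze": 25}}

```text
clock: 3.07
tool_pos: [0.5742, -0.0281, 0.0471]
ee_rot: [1.0, -0.012, 0.001, 0.0]
wrist_force: [0.4, -0.6, 0.2]
width: 0.27
gripper_force: 0.0
```

{"method": "apply_moves", "body": {"commands": [[0, [0, 0, 0], [0, 0, 0]], [0, [0, 0, 0], [0, 0, 0]]]}}

```text
clock: 3.23
tool_pos: [0.5739, -0.0281, 0.0464]
ee_rot: [1.0, -0.012, 0.001, 0.0]
wrist_force: [-0.0, -1.3, 6.0]
width: 0.181
gripper_force: 25.0
```

{"method": "apply_moves", "body": {"commands": [[0, [0, 0, 0.01], [0, 0, 0]], [0, [0, 0, 0.025], [0, 0, 0]], [0, [0, 0, 0.05], [0, 0, 0]], [0, [0, 0, 0.075], [0, 0, 0]], [0, [0, 0, 0.095], [0, 0, 0]], [0, [0, 0, 0.1], [0, 0, 0]], [0, [0, 0, 0.1], [0, 0, 0]]]}}

```text
clock: 3.82
tool_pos: [0.5741, -0.028, 0.1474]
ee_rot: [1.0, -0.012, 0.001, 0.0]
wrist_force: [-0.0, 0.0, -1.4]
width: 0.178
gripper_force: 25.0
```

```bash
python3 - <<'E'
from h import *
c=capture("scene");s=env.read_state();print(s["tool_pos"],s["wrist_force"],s["width"],s["gripper_force"])
u,v=proj(c,s["tool_pos"]).astype(int);print(u,v)
cv2.imwrite("pics/s3.png",cv2.resize(c["frame"][v-60:v+100,u-90:u+110],None,fx=3.5,fy=3.5)[:,:,::-1])
E
```

```text
[ 0.57350482 -0.02784577  0.14596164] [-0.06807137  0.2368144  -0.38076553] 0.17754455278130116 24.99099427834153
254 128
```

View pics/s3.png

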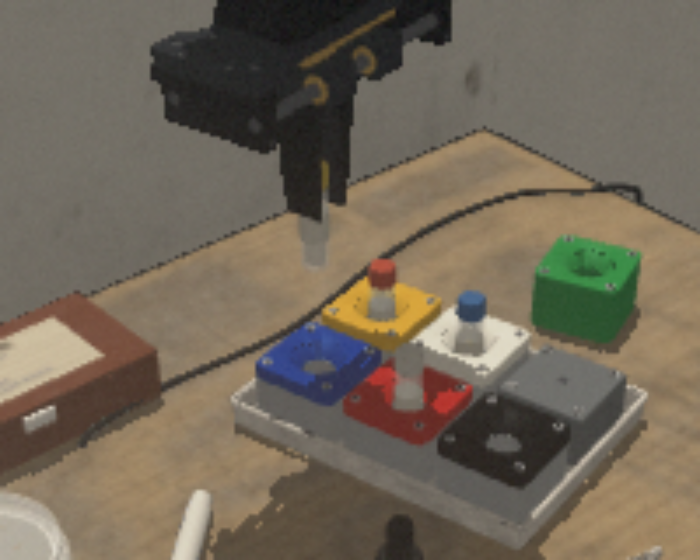

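The vial hangs upright. I'll carry it to the spare and push it in.

{"method": "apply_moves", "body": {"commands": [[0, [-0.02, 0, 0], [0, 0, 0]], [0, [-0.05, 0.001, 0], [0, 0, 0]], [0, [-0.08, 0.002, 0], [0, 0, 0]], [0, [-0.11, 0.003, 0], [0, 0, 0]], [0, [-0.126, 0.003, 0], [0, 0, 0]], [0, [-0.132, 0.003, 0], [0, 0, 0]], [0, [-0.132, 0.003, 0], [0, 0, 0]], [0, [-0.132, 0.003, 0], [0, 0, 0]]]}}

```text
clock: 4.53
tool_pos: [0.4424, -0.0251, 0.1454]
ee_rot: [1.0, -0.012, 0.0, 0.0]
wrist_force: [-0.2, -0.6, -0.8]
width: 0.174
gripper_force: 25.0
```

{"method": "apply_moves", "body": {"commands": [[0, [0, 0, -0.02], [0, 0, 0]], [0, [0, 0, -0.04], [0, 0, 0]], [0, [0, 0, -0.055], [0, 0, 0]], [0, [0, 0, -0.065], [0, 0, 0]], [0, [0, 0, -0.075], [0, 0, 0]], [0, [0, 0, -0.08], [0, 0, 0]], [0, [0, 0, -0.085], [0, 0, 0]], [0, [0, 0, -0.085], [0, 0, 0]]]}}

```text
clock: 5.2
tool_pos: [0.442, -0.025, 0.0598]
ee_rot: [1.0, -0.012, -0.0, -0.0]
wrist_force: [-0.6, -2.2, -1.0]
width: 0.177
gripper_force: 25.0
```

{"method": "apply_moves", "body": {"commands": [[0, [0, 0, -0.004], [0, 0, 0]], [0, [0, 0, -0.008], [0, 0, 0]], [0, [0, 0, -0.012], [0, 0, 0]], [0, [0, 0, -0.015], [0, 0, 0]], [0, [0, 0, -0.015], [0, 0, 0]], [0, [0, 0, -0.015], [0, 0, 0]]]}}

```text
clock: 5.7
tool_pos: [0.4419, -0.0251, 0.0456]
ee_rot: [1.0, -0.012, 0.0, 0.0]
wrist_force: [1.1, -4.2, 0.6]
width: 0.178
gripper_force: 25.0
```

Seated. Next: release, rise, and fetch blue from the white block.

{"method": "apply_moves", "body": {"commands": [[0.5, [0, 0, 0], [0, 0, 0]], [0.5, [0, 0, 0], [0, 0, 0]], [0.5, [0, 0, 0], [0, 0, 0]], [0.5, [0, 0, 0], [0, 0, 0]], [0.5, [0, 0, 0.02], [0, 0, 0]], [0.5, [0, 0, 0.045], [0, 0, 0]], [0.5, [0, 0, 0.065], [0, 0, 0]], [0.5, [0, 0, 0.065], [0, 0, 0]]]}}

```text
clock: 6.37
tool_pos: [0.4427, -0.025, 0.1135]
ee_rot: [1.0, -0.012, 0.002, 0.0]
wrist_force: [1.7, 0.3, -0.2]
width: 0.503
gripper_force: 0.0
```

{"method": "apply_moves", "body": {"commands": [[0.5, [0.02, -0.02, 0], [0, 0, 0]], [0.5, [0.04, -0.045, 0], [0, 0, 0]], [0.5, [0.065, -0.072, 0], [0, 0, 0]], [0.5, [0.065, -0.072, 0], [0, 0, 0]], [0.5, [0.065, -0.072, 0], [0, 0, 0]], [0.5, [0.065, -0.072, 0], [0, 0, 0]]]}}

```text
clock: 6.87
tool_pos: [0.5057, -0.0966, 0.1098]
ee_rot: [1.0, -0.012, -0.001, -0.0]
wrist_force: [-0.6, -0.3, -0.4]
width: 0.499
gripper_force: 0.0
```

```bash
python3 - <<'E'
from h import *
c=capture("wrist");s=env.read_state();print(s["tool_pos"])
t=s["tool_pos"]
for k,p in dict(W=(t[0],t[1],.072)).items(): print(k,proj(c,p))
im=c["frame"]
c2=capture("scene");a=cv2.resize(im[140:320,190:390],(600,540));b=c2["frame"][100:280,200:400]
cv2.imwrite("pics/w4.png",np.hstack([cv2.resize(im[150:300,180:380],(400,300)),cv2.resize(b,(400,300))])[:,:,::-1])
E
```

```text
[ 0.5056218  -0.09633337  0.11001825]
W [251.17104014 204.82376109]
```

View pics/w4.png

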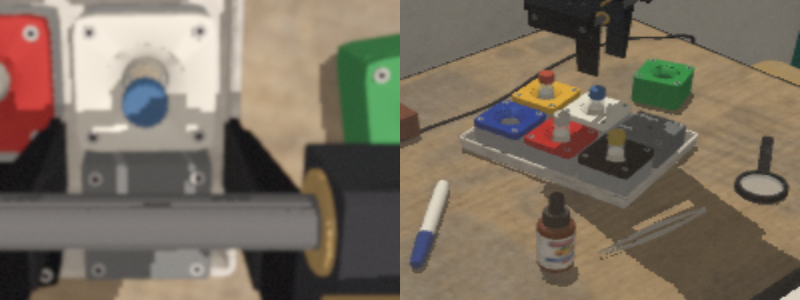

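Yellow is seated in the spare. The blue cap is at about (252,201), roughly 2 mm further in x, so I'll adjust slightly and grip.

{"method": "apply_moves", "body": {"commands": [[0.5, [0.002, -0.001, -0.025], [0, 0, 0]], [0.5, [0.002, -0.001, -0.05], [0, 0, 0]], [0.5, [0.002, -0.001, -0.064], [0, 0, 0]], [0.5, [0.002, -0.001, -0.064], [0, 0, 0]], [0, [0.002, -0.001, -0.064], [0, 0, 0]], [0, [0.002, -0.001, -0.064], [0, 0, 0]], [0, [0.002, -0.001, -0.064], [0, 0, 0]], [0, [0.002, -0.001, -0.064], [0, 0, 0]]], "squeeze": 25}}

```text
clock: 7.63
tool_pos: [0.509, -0.0979, 0.0477]
ee_rot: [1.0, -0.012, 0.001, 0.0]
wrist_force: [-0.0, 0.2, -1.3]
width: 0.273
gripper_force: 0.0
```

{"method": "apply_moves", "body": {"commands": [[0, [0, 0, 0], [0, 0, 0]], [0, [0, 0, 0], [0, 0, 0]], [0, [0, 0, 0], [0, 0, 0]], [0, [0, 0, 0.01], [0, 0, 0]], [0, [0, 0, 0.025], [0, 0, 0]], [0, [0, 0, 0.05], [0, 0, 0]], [0, [0, 0, 0.075], [0, 0, 0]], [0, [0, 0, 0.1], [0, 0, 0]]]}}

```text
clock: 8.3
tool_pos: [0.5083, -0.0979, 0.1483]
ee_rot: [1.0, -0.012, -0.0, 0.0]
wrist_force: [0.2, 0.3, 0.5]
width: 0.175
gripper_force: 25.0
```

{"method": "apply_moves", "body": {"commands": [[0, [0.0, 0, 0], [0, 0, 0]], [0, [0, 0, 0], [0, 0, 0]]]}}

```text
clock: 8.47
tool_pos: [0.5089, -0.0981, 0.1483]
ee_rot: [1.0, -0.012, 0.001, 0.001]
wrist_force: [0.2, -0.1, -0.5]
width: 0.173
gripper_force: 25.0
```

{"method": "apply_moves", "body": {"commands": [[0, [0.01, 0.01, 0], [0, 0, 0]], [0, [0.03, 0.03, 0], [0, 0, 0]], [0, [0.05, 0.05, 0], [0, 0, 0]], [0, [0.06, 0.063, 0], [0, 0, 0]], [0, [0.066, 0.069, 0], [0, 0, 0]], [0, [0.066, 0.069, 0], [0, 0, 0]], [0, [0.066, 0.069, 0], [0, 0, 0]], [0, [0.066, 0.069, -0.01], [0, 0, 0]]]}}

```text
clock: 9.13
tool_pos: [0.5747, -0.0295, 0.1374]
ee_rot: [1.0, -0.012, 0.001, 0.0]
wrist_force: [-0.4, -0.2, -0.3]
width: 0.178
gripper_force: 25.0
```

{"method": "apply_moves", "body": {"commands": [[0, [0, 0, -0.02], [0, 0, 0]], [0, [0, 0, -0.035], [0, 0, 0]], [0, [0, 0, -0.05], [0, 0, 0]], [0, [0, 0, -0.06], [0, 0, 0]], [0, [0, 0, -0.067], [0, 0, 0]], [0, [0, 0, -0.072], [0, 0, 0]], [0, [0, 0, -0.075], [0, 0, 0]], [0, [0, 0, -0.075], [0, 0, 0]]]}}

```text
clock: 9.8
tool_pos: [0.5744, -0.0291, 0.0614]
ee_rot: [1.0, -0.012, -0.0, 0.0]
wrist_force: [-0.8, 0.9, 0.8]
width: 0.174
gripper_force: 25.0
```

{"method": "apply_moves", "body": {"commands": [[0, [0, 0, -0.004], [0, 0, 0]], [0, [0, 0, -0.008], [0, 0, 0]], [0, [0, 0, -0.012], [0, 0, 0]], [0, [0, 0, -0.016], [0, 0, 0]], [0, [0, 0, -0.016], [0, 0, 0]], [0, [0, 0, -0.016], [0, 0, 0]]]}}

```text
clock: 10.3
tool_pos: [0.5749, -0.0288, 0.0457]
ee_rot: [1.0, -0.012, 0.0, 0.0]
wrist_force: [1.0, 0.0, 2.7]
width: 0.175
gripper_force: 25.0
```

{"method": "apply_moves", "body": {"commands": [[0.5, [0, 0, 0], [0, 0, 0]], [0.5, [0, 0, 0], [0, 0, 0]], [0.5, [0, 0, 0], [0, 0, 0]], [0.5, [0, 0, 0], [0, 0, 0]], [0.5, [0, 0, 0.02], [0, 0, 0]], [0.5, [0, 0, 0.045], [0, 0, 0]], [0.5, [0, 0, 0.065], [0, 0, 0]], [0.5, [0, 0, 0.065], [0, 0, 0]]]}}

```text
clock: 10.97
tool_pos: [0.576, -0.0291, 0.1141]
ee_rot: [1.0, -0.012, 0.003, 0.0]
wrist_force: [-0.7, 0.2, 0.7]
width: 0.499
gripper_force: 0.0
```

{"method": "apply_moves", "body": {"commands": [[0.5, [-0.02, 0, 0], [0, 0, 0]], [0.5, [-0.045, 0.001, 0], [0, 0, 0]], [0.5, [-0.066, 0.001, 0], [0, 0, 0]], [0.5, [-0.066, 0.001, 0], [0, 0, 0]], [0.5, [-0.066, 0.001, 0], [0, 0, 0]], [0.5, [-0.066, 0.001, 0], [0, 0, 0]]]}}

```text
clock: 11.47
tool_pos: [0.5093, -0.0281, 0.1105]
ee_rot: [1.0, -0.012, 0.0, 0.0]
wrist_force: [0.5, 0.1, -0.2]
width: 0.496
gripper_force: 0.0
```

```bash
python3 - <<'E'
from h import *
c=capture("wrist");s=env.read_state();t=s["tool_pos"];print(t,proj(c,(t[0],t[1],.072)))
im=c["frame"]
c2=capture("scene");b=c2["frame"][100:280,200:400]
cv2.imwrite("pics/w5.png",np.hstack([cv2.resize(im[150:300,180:380],(400,300)),cv2.resize(b,(400,300))])[:,:,::-1])
E
```

```text
[ 0.50942558 -0.02805063  0.11047437] [251.4950964  204.32337246]
```

View pics/w5.png

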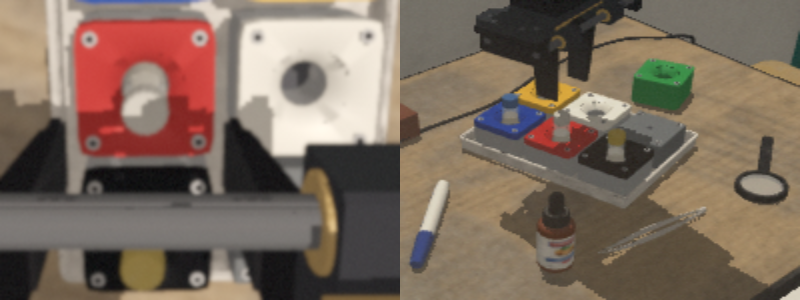

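Blue is home in blue. The white cap at about (252,205) is under the gripper. Gripping it and moving it to the white block.

{"method": "apply_moves", "body": {"commands": [[0.5, [0, -0.001, -0.025], [0, 0, 0]], [0.5, [0, -0.001, -0.05], [0, 0, 0]], [0.5, [0, -0.001, -0.064], [0, 0, 0]], [0.5, [0, -0.001, -0.064], [0, 0, 0]], [0, [0, -0.001, -0.064], [0, 0, 0]], [0, [0, -0.001, -0.064], [0, 0, 0]], [0, [0, -0.001, -0.064], [0, 0, 0]], [0, [0, -0.001, -0.064], [0, 0, 0]]], "squeeze": 25}}

```text
clock: 12.23
tool_pos: [0.5091, -0.029, 0.0476]
ee_rot: [1.0, -0.012, 0.001, 0.0]
wrist_force: [0.5, 0.5, -0.1]
width: 0.275
gripper_force: 0.0
```

{"method": "apply_moves", "body": {"commands": [[0, [0, 0, 0], [0, 0, 0]], [0, [0, 0, 0], [0, 0, 0]], [0, [0, 0, 0], [0, 0, 0]], [0, [0, 0, 0.01], [0, 0, 0]], [0, [0, 0, 0.025], [0, 0, 0]], [0, [0, 0, 0.05], [0, 0, 0]], [0, [0, 0, 0.075], [0, 0, 0]], [0, [0, 0, 0.1], [0, 0, 0]]]}}

```text
clock: 12.9
tool_pos: [0.5082, -0.0289, 0.1483]
ee_rot: [1.0, -0.012, -0.0, 0.0]
wrist_force: [0.7, 0.0, 0.5]
width: 0.177
gripper_force: 25.0
```

{"method": "apply_moves", "body": {"commands": [[0, [0, -0.005, 0], [0, 0, 0]], [0, [0, -0.02, 0], [0, 0, 0]], [0, [-0.001, -0.04, 0], [0, 0, 0]], [0, [-0.001, -0.06, 0], [0, 0, 0]], [0, [-0.001, -0.069, 0], [0, 0, 0]], [0, [-0.001, -0.069, 0], [0, 0, 0]], [0, [-0.001, -0.069, 0], [0, 0, 0]], [0, [-0.001, -0.069, -0.01], [0, 0, 0]]]}}

```text
clock: 13.57
tool_pos: [0.5082, -0.0975, 0.1376]
ee_rot: [1.0, -0.012, 0.001, 0.0]
wrist_force: [0.9, -0.7, 0.6]
width: 0.176
gripper_force: 25.0
```

{"method": "apply_moves", "body": {"commands": [[0, [0, 0, -0.02], [0, 0, 0]], [0, [0, 0, -0.035], [0, 0, 0]], [0, [0, 0, -0.05], [0, 0, 0]], [0, [0, 0, -0.06], [0, 0, 0]], [0, [0, 0, -0.067], [0, 0, 0]], [0, [0, 0, -0.072], [0, 0, 0]], [0, [0, 0, -0.075], [0, 0, 0]], [0, [0, 0, -0.075], [0, 0, 0]]]}}

```text
clock: 14.23
tool_pos: [0.5075, -0.0978, 0.0614]
ee_rot: [1.0, -0.012, -0.0, -0.0]
wrist_force: [-0.5, 0.1, -0.6]
width: 0.177
gripper_force: 25.0
```

{"method": "apply_moves", "body": {"commands": [[0, [0, 0, -0.004], [0, 0, 0]], [0, [0, 0, -0.008], [0, 0, 0]], [0, [0, 0, -0.012], [0, 0, 0]], [0, [0, 0, -0.016], [0, 0, 0]], [0, [0, 0, -0.016], [0, 0, 0]], [0, [0, 0, -0.016], [0, 0, 0]]]}}

```text
clock: 14.73
tool_pos: [0.5077, -0.0978, 0.0456]
ee_rot: [1.0, -0.012, 0.0, 0.0]
wrist_force: [1.2, 3.4, 1.6]
width: 0.178
gripper_force: 25.0
```

White is home. Next: red from the yellow block to the red block.

{"method": "apply_moves", "body": {"commands": [[0.5, [0, 0, 0], [0, 0, 0]], [0.5, [0, 0, 0], [0, 0, 0]], [0.5, [0, 0, 0], [0, 0, 0]], [0.5, [0, 0, 0], [0, 0, 0]], [0.5, [0, 0, 0.02], [0, 0, 0]], [0.5, [0, 0, 0.045], [0, 0, 0]], [0.5, [0, 0, 0.065], [0, 0, 0]], [0.5, [0, 0, 0.065], [0, 0, 0]]]}}

```text
clock: 15.4
tool_pos: [0.5089, -0.0984, 0.1138]
ee_rot: [1.0, -0.012, 0.002, 0.001]
wrist_force: [-0.1, 0.7, 0.4]
width: 0.499
gripper_force: 0.0
```

{"method": "apply_moves", "body": {"commands": [[0.5, [0.02, 0, 0], [0, 0, 0]], [0.5, [0.045, -0.001, 0], [0, 0, 0]], [0.5, [0.066, -0.001, 0], [0, 0, 0]], [0.5, [0.066, -0.001, 0], [0, 0, 0]], [0.5, [0.066, -0.001, 0], [0, 0, 0]], [0.5, [0.066, -0.001, 0], [0, 0, 0]]]}}

```text
clock: 15.9
tool_pos: [0.5725, -0.0988, 0.1099]
ee_rot: [1.0, -0.012, -0.001, -0.0]
wrist_force: [0.2, 0.1, 0.2]
width: 0.498
gripper_force: 0.0
```

```bash
python3 - <<'E'
from h import *
c=capture("wrist");s=env.read_state();t=s["tool_pos"];print(t,proj(c,(t[0],t[1],.072)))
im=c["frame"]
c2=capture("scene");b=c2["frame"][100:280,200:400]
cv2.imwrite("pics/w6.png",np.hstack([cv2.resize(im[150:300,180:380],(400,300)),cv2.resize(b,(400,300))])[:,:,::-1])
E
```

```text
[ 0.57243498 -0.09879711  0.11010767] [251.60694612 204.70456041]
```

View pics/w6.png

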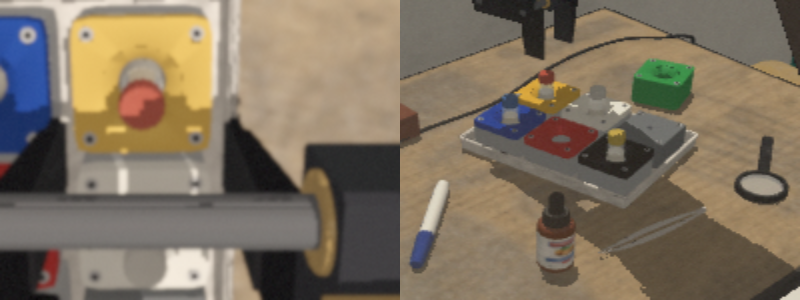

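The red cap at about (251,202) is on target, and white is seated. Gripping.

{"method": "apply_moves", "body": {"commands": [[0.5, [0.001, 0, -0.025], [0, 0, 0]], [0.5, [0.001, 0, -0.05], [0, 0, 0]], [0.5, [0.001, 0, -0.064], [0, 0, 0]], [0.5, [0.001, 0, -0.064], [0, 0, 0]], [0, [0.001, 0, -0.064], [0, 0, 0]], [0, [0.001, 0, -0.064], [0, 0, 0]], [0, [0.001, 0, -0.064], [0, 0, 0]], [0, [0.001, 0, -0.064], [0, 0, 0]]], "squeeze": 25}}

```text
clock: 16.67
tool_pos: [0.575, -0.0991, 0.0478]
ee_rot: [1.0, -0.012, 0.001, 0.0]
wrist_force: [-0.3, 0.4, -0.7]
width: 0.274
gripper_force: 0.0
```

{"method": "apply_moves", "body": {"commands": [[0, [0, 0, 0], [0, 0, 0]], [0, [0, 0, 0], [0, 0, 0]], [0, [0, 0, 0], [0, 0, 0]], [0, [0, 0, 0.01], [0, 0, 0]], [0, [0, 0, 0.025], [0, 0, 0]], [0, [0, 0, 0.05], [0, 0, 0]], [0, [0, 0, 0.075], [0, 0, 0]], [0, [0, 0, 0.1], [0, 0, 0]]]}}

```text
clock: 17.33
tool_pos: [0.5743, -0.099, 0.1482]
ee_rot: [1.0, -0.012, -0.0, 0.0]
wrist_force: [-0.3, -0.2, -0.3]
width: 0.174
gripper_force: 25.0
```

{"method": "apply_moves", "body": {"commands": [[0, [-0.01, 0.01, 0], [0, 0, 0]], [0, [-0.03, 0.03, 0], [0, 0, 0]], [0, [-0.05, 0.05, 0], [0, 0, 0]], [0, [-0.062, 0.065, 0], [0, 0, 0]], [0, [-0.066, 0.07, 0], [0, 0, 0]], [0, [-0.066, 0.07, 0], [0, 0, 0]], [0, [-0.066, 0.07, 0], [0, 0, 0]], [0, [-0.066, 0.07, -0.01], [0, 0, 0]]]}}

```text
clock: 18.0
tool_pos: [0.5103, -0.0298, 0.1378]
ee_rot: [1.0, -0.012, 0.002, 0.0]
wrist_force: [-0.1, 0.2, 0.7]
width: 0.174
gripper_force: 25.0
```

{"method": "apply_moves", "body": {"commands": [[0, [0, 0.001, -0.02], [0, 0, 0]], [0, [0, 0.001, -0.035], [0, 0, 0]], [0, [0, 0.001, -0.05], [0, 0, 0]], [0, [0, 0.001, -0.06], [0, 0, 0]], [0, [0, 0.001, -0.067], [0, 0, 0]], [0, [0, 0.001, -0.072], [0, 0, 0]], [0, [0, 0.001, -0.075], [0, 0, 0]], [0, [0, 0.001, -0.075], [0, 0, 0]]]}}

```text
clock: 18.67
tool_pos: [0.5087, -0.0281, 0.0613]
ee_rot: [1.0, -0.012, -0.0, 0.0]
wrist_force: [0.1, 0.5, -1.3]
width: 0.173
gripper_force: 25.0
```

{"method": "apply_moves", "body": {"commands": [[0, [0, 0, -0.004], [0, 0, 0]], [0, [0, 0, -0.008], [0, 0, 0]], [0, [0, 0, -0.012], [0, 0, 0]], [0, [0, 0, -0.016], [0, 0, 0]], [0, [0, 0, -0.016], [0, 0, 0]], [0, [0, 0, -0.016], [0, 0, 0]]]}}

```text
clock: 19.17
tool_pos: [0.5088, -0.0279, 0.0456]
ee_rot: [1.0, -0.012, 0.0, 0.0]
wrist_force: [1.2, -1.0, 0.2]
width: 0.176
gripper_force: 25.0
```

Red is home. Last: yellow from the spare to the yellow block.

{"method": "apply_moves", "body": {"commands": [[0.5, [0, 0, 0], [0, 0, 0]], [0.5, [0, 0, 0], [0, 0, 0]], [0.5, [0, 0, 0], [0, 0, 0]], [0.5, [0, 0, 0], [0, 0, 0]], [0.5, [0, 0, 0.02], [0, 0, 0]], [0.5, [0, 0, 0.045], [0, 0, 0]], [0.5, [0, 0, 0.065], [0, 0, 0]], [0.5, [0, 0, 0.065], [0, 0, 0]]]}}

```text
clock: 19.83
tool_pos: [0.5099, -0.0281, 0.1138]
ee_rot: [1.0, -0.012, 0.002, 0.0]
wrist_force: [0.3, -0.2, 0.1]
width: 0.502
gripper_force: 0.0
```

{"method": "apply_moves", "body": {"commands": [[0.5, [-0.02, 0, 0], [0, 0, 0]], [0.5, [-0.045, 0.002, 0], [0, 0, 0]], [0.5, [-0.066, 0.002, 0], [0, 0, 0]], [0.5, [-0.066, 0.002, 0], [0, 0, 0]], [0.5, [-0.066, 0.002, 0], [0, 0, 0]], [0.5, [-0.066, 0.002, 0], [0, 0, 0]]]}}

```text
clock: 20.33
tool_pos: [0.4433, -0.0261, 0.1106]
ee_rot: [1.0, -0.012, 0.0, 0.0]
wrist_force: [0.0, -0.6, -0.5]
width: 0.496
gripper_force: 0.0
```

{"method": "apply_moves", "body": {"commands": [[0.5, [0, 0, -0.025], [0, 0, 0]], [0.5, [0, 0, -0.05], [0, 0, 0]], [0.5, [0, 0, -0.064], [0, 0, 0]], [0.5, [0, 0, -0.064], [0, 0, 0]], [0, [0, 0, -0.064], [0, 0, 0]], [0, [0, 0, -0.064], [0, 0, 0]], [0, [0, 0, -0.064], [0, 0, 0]], [0, [0, 0, -0.064], [0, 0, 0]]], "squeeze": 25}}

```text
clock: 21.0
tool_pos: [0.4431, -0.026, 0.0475]
ee_rot: [1.0, -0.012, 0.001, 0.0]
wrist_force: [0.1, 0.1, -0.2]
width: 0.272
gripper_force: 0.0
```

{"method": "apply_moves", "body": {"commands": [[0, [0, 0, 0], [0, 0, 0]], [0, [0, 0, 0], [0, 0, 0]], [0, [0, 0, 0], [0, 0, 0]], [0, [0, 0, 0.01], [0, 0, 0]], [0, [0, 0, 0.025], [0, 0, 0]], [0, [0, 0, 0.05], [0, 0, 0]], [0, [0, 0, 0.075], [0, 0, 0]], [0, [0, 0, 0.1], [0, 0, 0]]]}}

```text
clock: 21.67
tool_pos: [0.4422, -0.0258, 0.1478]
ee_rot: [1.0, -0.012, -0.0, -0.0]
wrist_force: [0.6, 0.0, -0.1]
width: 0.18
gripper_force: 25.0
```

{"method": "apply_moves", "body": {"commands": [[0, [0.01, -0.006, 0.005], [0, 0, 0]], [0, [0.035, -0.02, 0.005], [0, 0, 0]], [0, [0.065, -0.036, 0.005], [0, 0, 0]], [0, [0.095, -0.052, 0.005], [0, 0, 0]], [0, [0.12, -0.066, 0.005], [0, 0, 0]], [0, [0.131, -0.072, 0], [0, 0, 0]], [0, [0.131, -0.072, 0], [0, 0, 0]], [0, [0.131, -0.072, -0.01], [0, 0, 0]]]}}

```text
clock: 22.33
tool_pos: [0.5732, -0.0977, 0.1369]
ee_rot: [1.0, -0.012, 0.0, 0.0]
wrist_force: [-0.2, -0.0, -0.9]
width: 0.174
gripper_force: 25.0
```

{"method": "apply_moves", "body": {"commands": [[0, [0, 0, -0.02], [0, 0, 0]], [0, [0, 0, -0.035], [0, 0, 0]], [0, [0, 0, -0.05], [0, 0, 0]], [0, [0, 0, -0.06], [0, 0, 0]], [0, [0, 0, -0.067], [0, 0, 0]], [0, [0, 0, -0.072], [0, 0, 0]], [0, [0, 0, -0.075], [0, 0, 0]], [0, [0, 0, -0.075], [0, 0, 0]]]}}

```text
clock: 23.0
tool_pos: [0.5733, -0.0978, 0.0614]
ee_rot: [1.0, -0.012, -0.0, -0.0]
wrist_force: [0.1, -0.8, 0.2]
width: 0.177
gripper_force: 25.0
```

{"method": "apply_moves", "body": {"commands": [[0, [0, 0, -0.004], [0, 0, 0]], [0, [0, 0, -0.008], [0, 0, 0]], [0, [0, 0, -0.012], [0, 0, 0]], [0, [0, 0, -0.016], [0, 0, 0]], [0, [0, 0, -0.016], [0, 0, 0]], [0, [0, 0, -0.016], [0, 0, 0]]]}}

```text
clock: 23.5
tool_pos: [0.574, -0.0981, 0.0459]
ee_rot: [1.0, -0.012, 0.001, 0.0]
wrist_force: [0.6, 1.5, 4.3]
width: 0.177
gripper_force: 25.0
```

Released next. Then I'll go over each cap with shut fingers down to about 73 mm: a vial not fully home would be touched and pushed in.

{"method": "apply_moves", "body": {"commands": [[0.5, [0, 0, 0], [0, 0, 0]], [0.5, [0, 0, 0], [0, 0, 0]], [0.5, [0, 0, 0], [0, 0, 0]], [0.5, [0, 0, 0], [0, 0, 0]], [0.5, [0, 0, 0.02], [0, 0, 0]], [0.5, [0, 0, 0.044], [0, 0, 0]], [0, [0, 0, 0.044], [0, 0, 0]], [0, [0, 0, 0.044], [0, 0, 0]]]}}

```text
clock: 24.17
tool_pos: [0.574, -0.0981, 0.0906]
ee_rot: [1.0, -0.012, 0.001, 0.0]
wrist_force: [0.5, -0.7, -0.7]
width: 0.412
gripper_force: 0.0
```

{"method": "apply_moves", "body": {"commands": [[0, [0, 0, 0], [0, 0, 0]], [0, [0, 0, 0], [0, 0, 0]], [0, [0, 0, 0], [0, 0, 0]], [0, [0, 0, 0], [0, 0, 0]], [0, [0, 0, 0], [0, 0, 0]], [0, [0, 0, -0.006], [0, 0, 0]], [0, [0, 0, -0.012], [0, 0, 0]], [0, [0, 0, -0.012], [0, 0, 0]]]}}

```text
clock: 24.83
tool_pos: [0.5729, -0.0978, 0.0762]
ee_rot: [1.0, -0.012, -0.001, -0.0]
wrist_force: [-1.8, 0.9, 0.0]
width: 0.005
gripper_force: 0.0
```

{"method": "apply_moves", "body": {"commands": [[0, [0, 0, -0.001], [0, 0, 0]], [0, [0, 0, -0.002], [0, 0, 0]], [0, [0, 0, -0.003], [0, 0, 0]], [0, [0, 0, -0.004], [0, 0, 0]], [0, [0, 0, -0.005], [0, 0, 0]], [0, [0, 0, -0.005], [0, 0, 0]], [0, [0, 0, -0.005], [0, 0, 0]]]}}

```text
clock: 25.42
tool_pos: [0.5737, -0.098, 0.0728]
ee_rot: [1.0, -0.012, 0.0, 0.0]
wrist_force: [-0.5, 0.1, 2.1]
width: 0.011
gripper_force: 0.9
```

```bash
python3 - <<'E'
from h import *
s=env.read_state();print(s["tool_pos"],s["wrist_force"],s["width"])
c2=capture("scene");b=c2["frame"][100:250,200:400]
cv2.imwrite("pics/s7.png",cv2.resize(b,(800,600),interpolation=cv2.INTER_CUBIC)[:,:,::-1])
E
```

```text
[ 0.57367628 -0.09795416  0.0728212 ] [-0.47460039  0.12946864  2.09258705] 0.010624074057893809
```

View pics/s7.png

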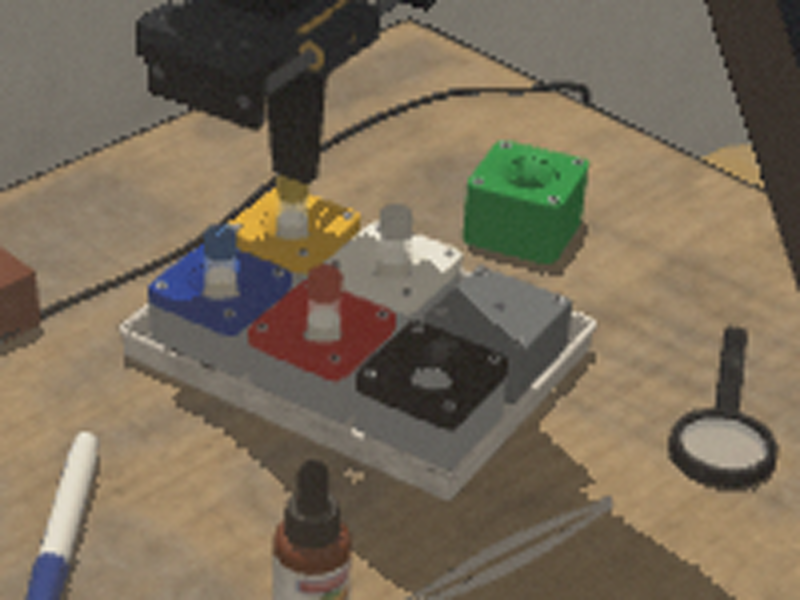

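The yellow cap is touched at 72.8 mm against 72 mm nominal, so it is home. All caps match their collars. I'll check the other three the same way.

{"method": "apply_moves", "body": {"commands": [[0, [0, 0, 0.02], [0, 0, 0]], [0, [0, 0.03, 0.02], [0, 0, 0]], [0, [0, 0.06, 0.02], [0, 0, 0]], [0, [0, 0.069, 0.02], [0, 0, 0]], [0, [0, 0.069, 0.02], [0, 0, 0]], [0, [0, 0.069, 0.012], [0, 0, 0]], [0, [0, 0.069, 0.006], [0, 0, 0]], [0, [0, 0.069, 0.004], [0, 0, 0]]]}}

```text
clock: 26.13
tool_pos: [0.5731, -0.0299, 0.0752]
ee_rot: [1.0, -0.013, -0.001, -0.0]
wrist_force: [-0.4, -0.4, -0.5]
width: 0.006
gripper_force: 0.0
```

{"method": "apply_moves", "body": {"commands": [[0, [0, 0, -0.001], [0, 0, 0]], [0, [0, 0, -0.002], [0, 0, 0]], [0, [0, 0, -0.003], [0, 0, 0]], [0, [0, 0, -0.004], [0, 0, 0]], [0, [0, 0, -0.004], [0, 0, 0]], [0, [0, 0, -0.004], [0, 0, 0]]]}}

```text
clock: 26.63
tool_pos: [0.5737, -0.029, 0.0728]
ee_rot: [1.0, -0.012, 0.0, 0.0]
wrist_force: [0.1, -0.1, 1.7]
width: 0.005
gripper_force: 0.6
```

{"method": "apply_moves", "body": {"commands": [[0, [0, 0, 0.02], [0, 0, 0]], [0, [-0.03, 0, 0.02], [0, 0, 0]], [0, [-0.06, 0.001, 0.02], [0, 0, 0]], [0, [-0.065, 0.001, 0.02], [0, 0, 0]], [0, [-0.065, 0.001, 0.02], [0, 0, 0]], [0, [-0.065, 0.001, 0.012], [0, 0, 0]], [0, [-0.065, 0.001, 0.006], [0, 0, 0]], [0, [-0.065, 0.001, 0.004], [0, 0, 0]]]}}

```text
clock: 27.3
tool_pos: [0.5091, -0.0279, 0.0753]
ee_rot: [1.0, -0.012, -0.0, -0.0]
wrist_force: [0.2, -0.7, -0.4]
width: 0.007
gripper_force: 0.0
```

{"method": "apply_moves", "body": {"commands": [[0, [0, 0, -0.001], [0, 0, 0]], [0, [0, 0, -0.002], [0, 0, 0]], [0, [0, 0, -0.003], [0, 0, 0]], [0, [0, 0, -0.004], [0, 0, 0]], [0, [0, 0, -0.004], [0, 0, 0]], [0, [0, 0, -0.004], [0, 0, 0]]]}}

```text
clock: 27.8
tool_pos: [0.5087, -0.028, 0.0728]
ee_rot: [1.0, -0.012, 0.0, 0.0]
wrist_force: [0.7, -0.1, 1.2]
width: 0.004
gripper_force: 0.8
```

{"method": "apply_moves", "body": {"commands": [[0, [0, 0, 0.02], [0, 0, 0]], [0, [0, -0.03, 0.02], [0, 0, 0]], [0, [-0.001, -0.06, 0.02], [0, 0, 0]], [0, [-0.001, -0.069, 0.02], [0, 0, 0]], [0, [-0.001, -0.069, 0.02], [0, 0, 0]], [0, [-0.001, -0.069, 0.012], [0, 0, 0]], [0, [-0.001, -0.069, 0.006], [0, 0, 0]], [0, [-0.001, -0.069, 0.004], [0, 0, 0]]]}}

```text
clock: 28.47
tool_pos: [0.507, -0.0958, 0.0753]
ee_rot: [1.0, -0.012, -0.001, -0.0]
wrist_force: [-0.8, -0.2, -0.3]
width: 0.006
gripper_force: 0.0
```

{"method": "apply_moves", "body": {"commands": [[0, [0, 0, -0.001], [0, 0, 0]], [0, [0, 0, -0.002], [0, 0, 0]], [0, [0, 0, -0.003], [0, 0, 0]], [0, [0, 0, -0.004], [0, 0, 0]], [0, [0, 0, -0.004], [0, 0, 0]], [0, [0, 0, -0.004], [0, 0, 0]]]}}

```text
clock: 28.97
tool_pos: [0.5077, -0.0969, 0.0729]
ee_rot: [1.0, -0.012, 0.0, 0.0]
wrist_force: [-0.8, 0.8, 1.3]
width: 0.006
gripper_force: 1.1
```

{"method": "apply_moves", "body": {"commands": [[0, [0, 0, 0.03], [0, 0, 0]], [0, [0, 0, 0.07], [0, 0, 0]], [0, [0, 0, 0.11], [0, 0, 0]], [0, [0, 0, 0.15], [0, 0, 0]], [0, [0, 0, 0.15], [0, 0, 0]], [0, [0, 0, 0.15], [0, 0, 0]], [0, [0, 0, 0.15], [0, 0, 0]]]}}

```text
clock: 29.55
tool_pos: [0.5071, -0.0968, 0.2223]
ee_rot: [1.0, -0.012, -0.0, -0.0]
wrist_force: [-0.6, -0.2, 1.0]
width: 0.005
gripper_force: 0.0
```

```bash
python3 - <<'E'
from h import *
c=capture("wrist");c2=capture("scene")
cv2.imwrite("pics/f8.png",np.hstack([cv2.resize(c["frame"][80:240,160:373],(400,300)),cv2.resize(c2["frame"][100:250,200:400],(400,300))])[:,:,::-1])
E
```

```text
(no output)
```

View pics/f8.png

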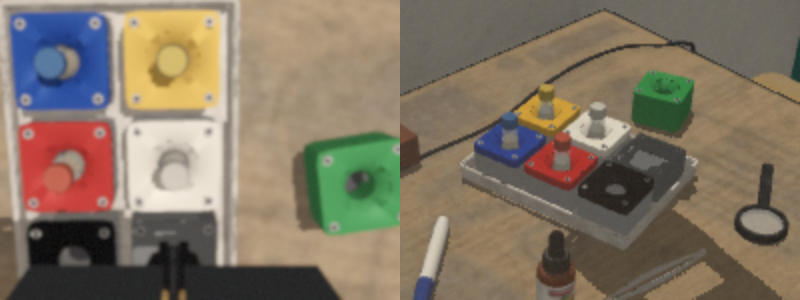

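All four caps sit on matching collars, upright and at seated height. The dropper bottle stands where it was and the gripper is clear.

```bash
python3 -c "
from workcell import env
print(env.close_job())"
```

```text
the job is handed in; nothing more can be done
None
```

The job is handed in: all four vials stand upright in the blocks of their cap colours, with each cap top checked by touch at about 73 mm (72 mm is fully seated), and the dropper bottle was not touched.

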